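Lock the tea chest with its pin

ROBOT

A 6-joint arm with a two-finger parallel gripper is mounted at the origin on the work surface. World frame = base frame: x ahead of the robot, y to its left, z up, the work surface at z = 0. Lengths are in m, angles in rad, forces in N, time in s.
With the tool pointing down it reaches from about 0.325 to 0.875 m from the base axis. Payload 4.4 kg.
Tool frame: the origin (TCP) lies on the centre line of the jaws, within the pads' length; the fingertips stand 22 mm ahead of it and the grasp point (between the pads) lies 3 mm ahead of it; z points along the fingers, y is the line along which they close (so a half turn about z gives the same grasp; the last joint's range is limited). The gripper opens to 85 mm and grips with 20 to 120 N. Pads are 22 mm wide; open, the fingers measure 114 mm over their backs; the gripper's body (76 mm by 85 mm) begins 54 mm behind the grasp point. The pads swing forward as they close: fully open they stand 13 mm farther back than shut.
Start: joints at [1.101, 0.207, 1.542, -0, 1.393, -0.15], TCP at [0.18, 0.546, 0.253] pointing down, gripper open.
Joint ranges: [-2.73, 2.73], [-0.86, 2.22], [0.23, 2.46], [-1.11, 4.25], [0.08, 2.63], [-2.82, 2.82]. Speed limits (rad/s): [2.79, 2.79, 3.14, 3.14, 3.14, 3.14].

INTERFACE

Orientations are given as a 3x3 rotation matrix whose columns are the frame's x, y, z axes.
In Python, from rig import sensors, optics, workorder, outline_of, pinpoint gives the robot as it stands.
- The arm moves only by the shell command python3 -m inch 'ROWS' [FORCE]. ROWS is a JSON object whose one key "rows" holds a list of rows, each an object with "grip": the closure, from -1 (fully open) to 1 (shut); "xyz": the shift along the tool's x, y, z in cm, a list of three; "rotation": the turn, a rotation vector about the tool's x, y, z in degrees, a list of three. A call has 1 to 5 rows; each row is the pose to reach, as a shift and turn from the pose commanded when the call began, along the tool's axes at that moment; what a row does not reach only later rows make up. A row lasts 1/8 s, in which the tool goes at most 62.5 mm and 10.7 degrees, less where a joint would pass 70% of its speed; a pose out of reach is approached as far as the arm can. A call with a gripper value outside its range is refused whole. The fingers move at their own pace and stop on an object; FORCE is the grip in N (left out, the last holds). Time passes only in rows, so rows that repeat a pose let the fingers close. It gives the time, the measured TCP pose, the force, the opening and the grip force at its end, in the units of the state.
- sensors.state(): the state, without advancing time (a new reading comes with each control period).
- optics.snapshot(name): name is "scene" or "side" or "wrist"; returns a dict with "frame" (420x560x3 uint8, blue, green, red), "fx", "fy", "cx", "cy" (pixels), "position" and "rotation" of the camera in the world; the wrist camera has in their place "tool_from_camera" (4x4, takes a point from camera to tool coordinates, whose origin is the TCP and whose axes are the flange's). Camera axes: x right, y up, looking along -z (the intrinsics and any distortion apply to the point x, -y, -z); pixel columns grow to the right and rows downward; lengths in m; the calibration is good to about 2 mm. A picture is of the moment at which its call begins: read the wrist's pose just before it. There is no depth.
- workorder.finish_job(): hands the job in; it is judged then, once.
Trained networks look in a picture, given as the dict that the camera call returned (one of the last four; its "shot" number tells which), for a name from the list of things; names that differ only in an ending like _2 or _b are one class to them, and where a whole thing is asked for, a point or a joint stands for the part that bears it (a point fixed in the world has none). Each returns a list of dicts, best first, with "score" (0 to 1); they miss things now and then, are a little off and sometimes report something else, mostly with a low value. They report only what shows in the picture. A call takes as long as a camera call. They do not tell look-alikes from the thing itself.
- outline_of(picture, query): "mask" (420x560 bool, what is visible of it).
- pinpoint(picture, query): "location" ([x, y, z] in m, in the coordinates of the camera as it stood for that picture, good to about 4 mm: a listed point, or the origin of a listed thing).
The state is a dict: "time_s": time; "qpos": joint angles; "dq": joint speeds; "joint_torque": joint torques, N m; "eef_pos": TCP position; "tcp_rot": TCP orientation; "contact_force": force on the tool from outside, world axes, zero at the start; "torque": the same for the moment, N m; "grip_width": finger opening in m; "grip_force": force on a finger pad.
Only numpy, scipy, OpenCV 4.12 (cv2) and the standard library are available. Lean on these libraries where they do the work, as an engineer would, in place of code of your own. Each camera call takes 0.05 s, during which the arm holds its last target. There are 200 camera calls.

TASK

Lock the wooden tea chest: pick up the red-handled locking pin, put its rod into the slot at the chest's back (the side facing the robot), feel along the hidden face inside for the hole, and push the pin fully home until the red handle meets the chest, then let go. Go gently: never press the pin against the chest with more than 30 N, and do not disturb the crockery, jars and spoon around it.

Things in the scene. Friction and masses are not known exactly. Their poses are not given: they have to be found in the camera images.
- pin: Loose locking pin, about 100 g, at first standing on its handle's flat underside on the table, yaw within 0.6. Red handle block 44 (x) x 20 (y) x 40 (z) mm; origin at the centre of the block's underside. A steel rod, 10 mm in diameter, sticks 62 mm out of the block's +x end (x = 22 to 84 mm), its axis 24 mm above the underside; its flat end has a 1.5 mm chamfer.
- pin_tip (a point): Centre of the end of the pin's rod, 84 mm ahead (+x) of the pin's origin and 24 mm above the underside.
- pin_grip (a point): Where to grasp the handle block from above, closing across its 20 mm (y): 26 mm above the pin's origin, 14 mm below the block's top.
- chest: Low wooden tea chest, fixed, 200 (x) x 250 (y) x 72 (z) mm, yaw within 0.3; origin at the centre of its underside, z up. Its back, at x = -100 mm, faces the robot. In it is a level slot, open to -x: 100 mm wide (y = -50 to 50), floor at z = 40, roof's underside at z = 64 mm (roof board 8 mm thick), 35 mm deep, ending at a hidden flat steel face at x = -65 mm.
- slot (a point): Centre of the slot's mouth in the chest's back, below a black 100 mm strip on the roof's edge (x = -100, y = 0, z = 45 mm in the chest's frame): z = 45 mm is the rod axis's height when it rests on the slot's floor. Fully home, the handle's +x end meets the back and the rod's end is at x = -38 mm; let go, the rod rests on the slot's floor and the pin droops by a few degrees.
- face (a point): Centre of the hidden steel face at the slot's end (x = -65, y = 0, z = 45 mm in the chest's frame), NOT the hole. The face is rigid and has one hole, 13 mm wide (y), z = 40 (flush with the slot's floor) to 54.5 mm, 30 mm deep along +x. Its centre lies anywhere from y = -32 to 32 mm, differs each time and is measured by nothing: find it by sliding the rod's end along the face.
- mug: White mug, 80 mm wide, 90 mm high, to the left on the table; leave alone. Origin at the centre of its underside.
- spoon: Spoon lying on the table behind the pin; leave alone. Origin at the middle of its underside.
- sugar_jar: Glass jar with a white lid, 64 mm wide, 85 mm high, on the chest's far half; leave alone. Origin at the centre of its underside.
- cup: Blue cup, 72 mm wide, 70 mm high, on the chest's far half; leave alone. Origin at the centre of its underside.
- canister: Clear canister, 90 mm wide, 140 mm high, on the table to the left of the chest; leave alone. Origin at the centre of its underside.
- bowl: White bowl, 120 mm wide, 50 mm high, on the table at the right; leave alone. Origin at the centre of its underside.
Mind the look-alikes: they are no part of the job. What is meant by the pin is not turquoise or yellow, and is the larger of those in its own colour.

How it is judged:
On the way, in this order (a step that is already met when the one before it is completed fails the run):
1. the pin is off the table (height (world z) of pin above 0.015 m), for 0.1 s.
2. the rod's end is inside the slot, at least 20 mm deep (x of pin_tip in the frame of chest above -0.08 m and y of pin_tip in the frame of chest between -0.048 and 0.048 m and z of pin_tip in the frame of chest between 0.038 and 0.064 m), for 0.1 s.
At the end, for the whole second after the job is handed in: The pin is let go and at rest (below 20 mm/s) with its rod in the hole: the rod's end beyond x = -43 mm in the chest's frame (22 mm past the hidden face, within 5 mm of fully home), between y = -48 and 48 mm and z = 38 and 64 mm (x of pin_tip in the frame of chest above -0.043 m and y of pin_tip in the frame of chest between -0.048 and 0.048 m and z of pin_tip in the frame of chest between 0.038 and 0.064 m and linear speed of pin below 0.02 m/s); the robot touches nothing.
It fails at once if the pin is pressed against the chest with more than 30 N (contact force between pin and chest above 30 N).
It fails at once if a bystander (mug, spoon, sugar jar, cup, canister or bowl) is moved by more than 30 mm (distance of any of mug, spoon, sugar_jar, cup, canister, bowl from where it was at the start of the episode above 0.03 m).
It also fails if it takes over 72 s, if anything falls off the work surface, if the arm or the gripper's body presses on something with over 40 N, if the wrist force passes 120 N, or if a joint passes its speed limit or range.

## Working session

There is one attempt and no reset: what is moved stays moved. The work goes in short steps, Python scripts to look and compute and a shell command to move; the robot and the scene stay as the last step left them, time stands still between calls to the robot, and variables do not carry over. Pictures are saved under pics/ and viewed, at most 10 in all, crops included, and the job is handed in when it is done.

```bash
ls; mkdir -p pics; cat > h.py <<'E'
import numpy as np, cv2
from rig import sensors, optics, workorder, outline_of, pinpoint
np.set_printoptions(precision=4,suppress=True)
def snap(n):
    s=sensors.state(); p=optics.snapshot(n)
    if n=="wrist":
        T=np.array(p["tool_from_camera"]); R=np.array(s["tcp_rot"])
        p["R"]=R@T[:3,:3]; p["t"]=R@T[:3,3]+np.array(s["eef_pos"])
    else: p["R"]=np.array(p["rotation"]); p["t"]=np.array(p["position"])
    return p
def w(p,loc): return p["R"]@np.array(loc)+p["t"]
def px(p,X):
    c=p["R"].T@(np.array(X)-p["t"]); return np.array([p["cx"]+p["fx"]*c[0]/-c[2], p["cy"]-p["fy"]*c[1]/-c[2]])
def plane(p,u,v,z):
    d=p["R"]@np.array([(u-p["cx"])/p["fx"],-(v-p["cy"])/p["fy"],-1]); return p["t"]+d*(z-p["t"][2])/d[2]
def find(p,q,n=4):
    for r in pinpoint(p,q)[:n]:
        X=w(p,r["location"]); print(q,round(r["score"],2),X,px(p,X).round())
E
python3 - <<'E'
from h import *
s=sensors.state(); print(s["tcp_rot"],s["eef_pos"])
ps={n:snap(n) for n in("scene","side")}
for n,p in ps.items():
    cv2.imwrite(f"pics/{n}0.png",p["frame"]); print(n,p["t"],[k for k in p])
    for q in("pin","pin_tip","pin_grip","chest","slot","face","spoon","mug","canister","bowl"): find(p,q)
E
```

```text
pics
[[-0.9496  0.3134 -0.0011]
 [ 0.3134  0.9496 -0.0021]
 [ 0.0004 -0.0023 -1.    ]] [0.1799 0.5454 0.2521]
scene [1.4709 0.4256 1.1276] ['frame', 'fx', 'fy', 'cx', 'cy', 'position', 'rotation', 'shot', 'R', 't']
pin 0.54 [ 0.4202 -0.3978 -0.0063] [200. 174.]
pin 0.42 [ 0.4501 -0.3082 -0.0001] [216. 185.]
pin 0.41 [ 0.2913 -0.2994 -0.0038] [239. 162.]
pin 0.25 [0.5541 0.0918 0.0469] [303. 232.]
pin_tip 0.62 [ 0.4533 -0.1682  0.0238] [248. 193.]
pin_tip 0.58 [ 0.3593 -0.3773  0.0148] [213. 162.]
pin_tip 0.58 [ 0.3205 -0.3508  0.0146] [224. 159.]
pin_tip 0.53 [ 0.527  -0.2708  0.0254] [213. 196.]
pin_grip 0.52 [ 0.4526 -0.3069  0.022 ] [215. 181.]
pin_grip 0.51 [ 0.4188 -0.3944  0.0158] [201. 170.]
pin_grip 0.51 [ 0.3732 -0.1943  0.022 ] [252. 178.]
pin_grip 0.39 [ 0.2949 -0.2972  0.0195] [239. 159.]
chest 0.79 [ 0.6493  0.0734 -0.0021] [284. 260.]
slot 0.89 [0.549  0.0917 0.044 ] [303. 232.]
face 0.72 [0.5834 0.0857 0.044 ] [297. 238.]
spoon 0.85 [ 0.7184 -0.2755  0.0014] [181. 235.]
mug 0.67 [0.4225 0.4207 0.0011] [410. 251.]
canister 0.76 [ 0.6012  0.4543 -0.0002] [406. 296.]
bowl
[... 519 characters left out ...]
  0.0175] [266. 354.]
pin_grip 0.83 [ 0.4493 -0.308   0.0241] [295. 311.]
pin_grip 0.71 [ 0.3757 -0.1937  0.0266] [248. 281.]
pin_grip 0.57 [ 0.4164 -0.4032  0.0176] [298. 354.]
pin_grip 0.54 [ 0.2944 -0.3003  0.0163] [227. 331.]
chest 0.66 [ 0.6449  0.0707 -0.0026] [306. 199.]
slot 0.61 [0.5504 0.0927 0.0434] [275. 190.]
face 0.95 [0.5846 0.0834 0.0458] [287. 188.]
spoon 0.78 [ 0.7146 -0.2773 -0.0016] [388. 276.]
mug 0.87 [0.4214 0.4162 0.0012] [208. 153.]
mug 0.63 [0.666  0.006  0.0694] [324. 192.]
mug 0.33 [ 0.6031  0.4565 -0.0015] [254. 139.]
canister 0.6 [ 0.6006  0.4587 -0.0014] [253. 138.]
canister 0.58 [0.5852 0.0913 0.0469] [286. 187.]
bowl 0.64 [ 0.5509 -0.5041  0.004 ] [379. 380.]
```

```bash
python3 - <<'E'
import cv2
a=cv2.imread("pics/side0.png"); cv2.imwrite("pics/side0c.png",cv2.resize(a[240:400,180:420],None,fx=3.3,fy=3.3,interpolation=cv2.INTER_CUBIC))
E
```

```text
(no output)
```

View pics/side0.png

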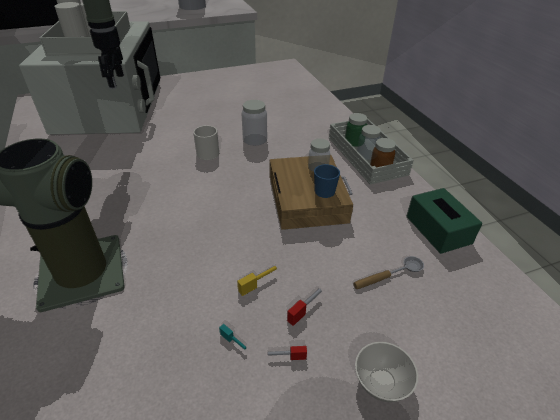

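View pics/side0c.png

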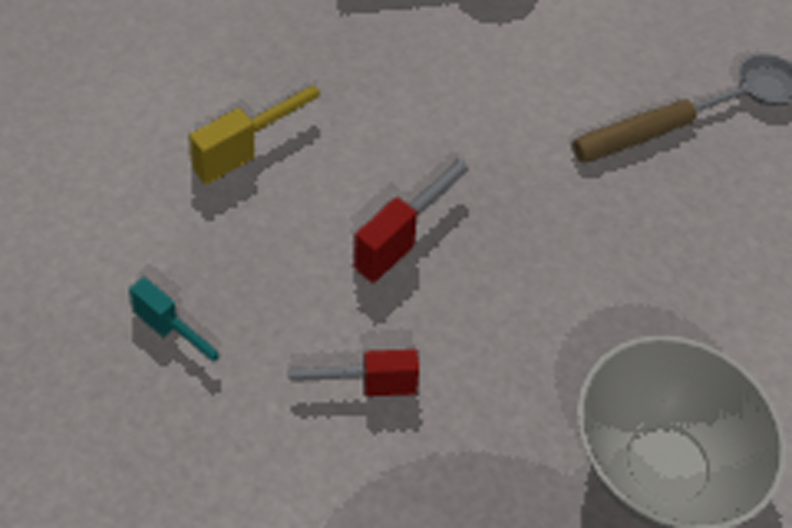

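Candidates in the side picture: yellow (248,285), teal (226,330), small red (292,352) and large red (297,312). The target is the large red one: the crop shows it is clearly bigger than the other red, and its yaw of about 0.43 is within 0.6.

```bash
cat >> h.py <<'E'
from scipy.spatial.transform import Rotation as Ro
def Rdown(yaw,pitch=0):
    c,s=np.cos(yaw),np.sin(yaw); return np.array([[c,s,0],[s,-c,0],[0,0,-1.]])
def go(X,yaw):
    s=sensors.state(); R=np.array(s["tcp_rot"])
    print("xyz cm",(R.T@(np.array(X)-s["eef_pos"])*100).round(2),"rot",Ro.from_matrix(R.T@Rdown(yaw)).as_rotvec(degrees=True).round(1))
E
python3 - <<'E'
from h import *
go([.40,.30,.26],np.radians(161.7-46)); go([.40,.30,.26],np.radians(24.5))
E
```

```text
xyz cm [-28.58 -16.48  -0.67] rot [ 0. -0. 46.]
xyz cm [-28.58 -16.48  -0.67] rot [  0.   -0.  137.2]
```

```bash
python3 -m inch '{"rows":[{"grip":-1,"xyz":[-28.6,-16.5,-0.7],"rotation":[0,0,46]},{"grip":-1,"xyz":[-28.6,-16.5,-0.7],"rotation":[0,0,46]},{"grip":-1,"xyz":[-28.6,-16.5,-0.7],"rotation":[0,0,46]},{"grip":-1,"xyz":[-28.6,-16.5,-0.7],"rotation":[0,0,46]},{"grip":-1,"xyz":[-28.6,-16.5,-0.7],"rotation":[0,0,46]}]}' 30; python3 - <<'E'
from h import *
go([.47,0,.25],np.radians(161.7-92))
E
```

```text
time_s: 1.72
eef_pos: [0.3894, 0.3114, 0.2603]
tcp_rot: [[-0.432, 0.902, 0.001], [0.902, 0.432, 0.001], [0.0, 0.001, -1.0]]
contact_force: [0.5, 0.5, 0.2]
grip_width: 0.0852
grip_force: 0.0
xyz cm [-31.57  -6.19   1.02] rot [ 0.1 -0.  45.9]
```

```bash
python3 -m inch '{"rows":[{"grip":-1,"xyz":[-31.6,-6.2,1.0],"rotation":[0,0,46]},{"grip":-1,"xyz":[-31.6,-6.2,1.0],"rotation":[0,0,46]},{"grip":-1,"xyz":[-31.6,-6.2,1.0],"rotation":[0,0,46]},{"grip":-1,"xyz":[-31.6,-6.2,1.0],"rotation":[0,0,46]},{"grip":-1,"xyz":[-31.6,-6.2,1.0],"rotation":[0,0,46]}]}'; python3 - <<'E'
from h import *
go([.46,-.30,.24],np.radians(24.5))
E
```

```text
time_s: 2.35
eef_pos: [0.4675, 0.0087, 0.2506]
tcp_rot: [[0.349, 0.937, 0.001], [0.937, -0.349, -0.0], [0.0, 0.001, -1.0]]
contact_force: [0.1, 0.7, -1.0]
grip_width: 0.0855
grip_force: 0.0
xyz cm [-29.19  10.06   1.06] rot [ 0.1 -0.1 45.1]
```

```bash
python3 -m inch '{"rows":[{"grip":-1,"xyz":[-29.2,10,1.0],"rotation":[0,0,45]},{"grip":-1,"xyz":[-29.2,10,1.0],"rotation":[0,0,45]},{"grip":-1,"xyz":[-29.2,10,1.0],"rotation":[0,0,45]},{"grip":-1,"xyz":[-29.2,10,1.0],"rotation":[0,0,45]},{"grip":-1,"xyz":[-29.2,10,1.0],"rotation":[0,0,45]}]}'; python3 -m inch '{"rows":[{"grip":-1,"xyz":[0,0,0],"rotation":[0,0,0]}]}';python3 - <<'E'
from h import *
p=snap("wrist"); cv2.imwrite("pics/w1.png",p["frame"])
for q in("pin","pin_tip","pin_grip"): find(p,q)
# top of block: red mask
hsv=cv2.cvtColor(p["frame"],cv2.COLOR_BGR2HSV)
m=((hsv[...,0]<8)|(hsv[...,0]>172))&(hsv[...,1]>150)&(hsv[...,2]>60)
n,l,st,c=cv2.connectedComponentsWithStats(m.astype(np.uint8)); print(st[st[:,4]>50],c[st[:,4]>50])
E
```

```text
time_s: 2.98
eef_pos: [0.4596, -0.3001, 0.2404]
tcp_rot: [[0.909, 0.416, 0.001], [0.416, -0.909, -0.0], [0.001, 0.001, -1.0]]
contact_force: [0.5, -0.1, 0.1]
grip_width: 0.0854
grip_force: 0.0
time_s: 3.1
eef_pos: [0.4592, -0.3019, 0.24]
tcp_rot: [[0.911, 0.413, 0.0], [0.413, -0.911, -0.001], [-0.0, 0.001, -1.0]]
contact_force: [0.3, 1.3, -0.5]
grip_width: 0.0853
grip_force: 0.0
pin 0.82 [ 0.3753 -0.196  -0.0026] [151. 204.]
pin 0.69 [ 0.2914 -0.2968  0.0016] [213. 307.]
pin 0.64 [ 0.4562 -0.3085  0.0003] [285. 178.]
pin 0.57 [ 0.4185 -0.3987 -0.0018] [348. 244.]
pin_tip 0.68 [ 0.5279 -0.2711  0.0302] [280.  93.]
pin_tip 0.63 [ 0.3593 -0.3771  0.0201] [307. 293.]
pin_tip 0.58 [ 0.4558 -0.1698  0.0221] [142. 121.]
pin_grip 0.86 [ 0.4202 -0.3948  0.0218] [350. 251.]
pin_grip 0.77 [ 0.2942 -0.2984  0.0176] [213. 314.]
pin_grip 0.59 [ 0.4532 -0.3072  0.0233] [283. 186.]
pin_grip 0.58 [ 0.376  -0.1947  0.0247] [140. 211.]
[[     0      0    560    420 233370]
 [   274    160     22     54   1034]
 [   334    230     37     40    795]] [[279.2367 209.455 ]
 [284.0861 188.4294]
 [350.8252 250.1686]]
```

View pics/w1.png

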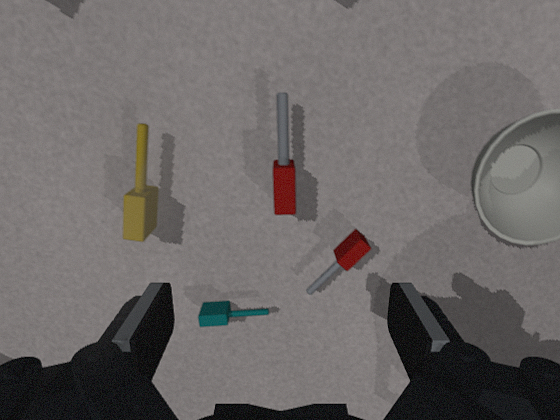

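```bash
python3 - <<'E'
from h import *
from scipy.optimize import minimize
p=snap("wrist")
hsv=cv2.cvtColor(p["frame"],cv2.COLOR_BGR2HSV)
m=((hsv[...,0]<8)|(hsv[...,0]>172))&(hsv[...,1]>150)&(hsv[...,2]>60)
n,l,st,c=cv2.connectedComponentsWithStats(m.astype(np.uint8)); i=[k for k in range(1,n) if st[k,4]>50 and abs(c[k][0]-284)<20][0]
m=(l==i)
g=cv2.cvtColor(p["frame"],cv2.COLOR_BGR2GRAY)
for v in (98,115,135,150): 
    print(v,g[v,268:300])
def hull(t):
    x,y,a=t; C=np.array([[X,Y,Z] for X in(-.022,.022) for Y in(-.01,.01) for Z in(0,.04)])
    W=C@np.array([[np.cos(a),-np.sin(a),0],[np.sin(a),np.cos(a),0],[0,0,1]]).T+[x,y,0]
    return cv2.convexHull(np.array([px(p,q) for q in W],np.float32))
def cost(t):
    o=np.zeros((420,560),np.uint8); cv2.fillPoly(o,[np.int32(hull(t)*16)],255,cv2.LINE_AA,4); return np.abs(o/255.-m).sum()
r=min((minimize(cost,[.453,-.307,a],method="Nelder-Mead",options=dict(initial_simplex=[[.453,-.307,a],[.457,-.307,a],[.453,-.303,a],[.453,-.307,a+.05]])) for a in(.38,.43,.48)),key=lambda r:r.fun); print(r.x,r.fun)
x,y,a=r.x; print(px(p,[x+.084*np.cos(a),y+.084*np.sin(a),.024]), "tip expect ~ (282,94)")
T=np.array([x,y,.029]); go(T,a); print(cv2.boundingRect(hull(r.x)))
E
```

```text
98 [109 114 108 107 106 101 103 108 115 116 123 122 121 127 127 111  74  87
  92  99  97 106  98  99  93  78  70 113 126 122 122 123]
115 [116 114 113 111 112 108 113 107 110 120 125 120 122 123 129 123  62  86
  93  99 100 103 102 100  99  81  73  90 126 123 128 104]
135 [113 113 113 113 115 115 109 110 111 116 124 120 122 115 118 119  72  86
  93 101 101 104 105 102  98  81  69  85 131 125 121  72]
150 [102 106 107 106 111 109 111 111 109 109 111 110 113 112 112 105  82  84
  96  99 103 105 104  99  90  85  73  80 132 122  80  81]
[ 0.4506 -0.3104  0.4319] 257.1843137254902
[290.678   99.2633] tip expect ~ (282,94)
xyz cm [-1.45  0.89 21.12] rot [-0.  -0.   0.1]
(279, 164, 23, 58)
```

```bash
python3 -m inch '{"rows":[{"grip":-0.3,"xyz":[-1.4,0.7,14],"rotation":[0,0,0]},{"grip":-0.3,"xyz":[-1.4,0.7,14],"rotation":[0,0,0]},{"grip":-0.3,"xyz":[-1.4,0.7,14],"rotation":[0,0,0]},{"grip":-0.3,"xyz":[-1.4,0.7,14],"rotation":[0,0,0]},{"grip":-0.3,"xyz":[-1.4,0.7,14],"rotation":[0,0,0]}]}' 30; python3 - <<'E'
from h import *
p=snap("wrist"); cv2.imwrite("pics/w2.png",p["frame"])
for q in("pin","pin_tip","pin_grip"): find(p,q,2)
for X in ([.4515,-.3085],[.4506,-.3104]): go([*X,.029],.432)
E
```

```text
time_s: 3.98
eef_pos: [0.4522, -0.3113, 0.1032]
tcp_rot: [[0.908, 0.419, 0.004], [0.419, -0.908, -0.004], [0.002, 0.005, -1.0]]
contact_force: [0.1, -0.1, 0.6]
grip_width: 0.0554
grip_force: 0.0
pin 0.77 [ 0.374 -0.192 -0.003] [ 65. 250.]
pin 0.61 [ 0.4539 -0.3094  0.0039] [278. 220.]
pin_tip 0.87 [ 0.4546 -0.1728  0.0245] [ 40. 129.]
pin_tip 0.79 [ 0.3591 -0.3783  0.0153] [312. 381.]
pin_grip 0.83 [ 0.4544 -0.3095  0.023 ] [279. 230.]
pin_grip 0.78 [ 0.3757 -0.1927  0.0261] [ 40. 269.]
xyz cm [ 0.11 -0.25  7.33] rot [ 0.2 -0.1 -0. ]
xyz cm [-0.05 -0.11  7.33] rot [ 0.2 -0.1 -0. ]
```

View pics/w2.png

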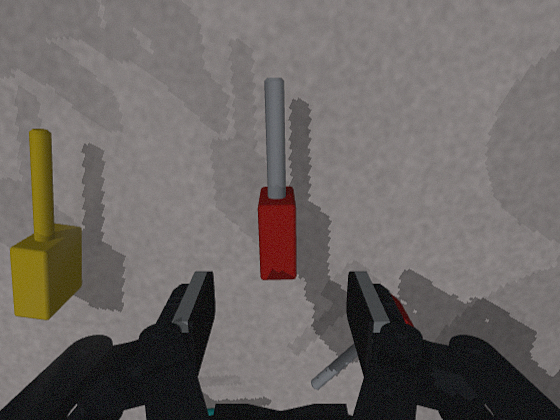

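```bash
python3 - <<'E'
from h import *
s=sensors.state()
import cv2
p=snap("wrist")
for u,v,z in((278,195,.04),(277,270,.04),(275,80,.024)): print(plane(p,u,v,z), np.array(s["tcp_rot"]).T@(plane(p,u,v,z)-s["eef_pos"]))
E
python3 -m inch '{"rows":[{"grip":-0.3,"xyz":[0.1,-0.1,3],"rotation":[0,0,0]},{"grip":-0.3,"xyz":[0.1,-0.1,6],"rotation":[0,0,0]},{"grip":-0.3,"xyz":[0.1,-0.1,7.3],"rotation":[0,0,0]},{"grip":-0.3,"xyz":[0.1,-0.1,7.3],"rotation":[0,0,0]}]}'
```

```text
[ 0.4771 -0.298   0.04  ] [ 0.0287 -0.0013  0.0624]
[ 0.4383 -0.3151  0.04  ] [-0.0136 -0.0019  0.0623]
[ 0.5268 -0.2736  0.024 ] [ 0.0841 -0.0027  0.0785]
time_s: 4.72
eef_pos: [0.4502, -0.3084, 0.0267]
tcp_rot: [[0.908, 0.418, -0.001], [0.418, -0.908, 0.001], [-0.001, -0.002, -1.0]]
contact_force: [-0.2, -0.4, 0.5]
grip_width: 0.0558
grip_force: 0.0
```

```bash
python3 -m inch '{"rows":[{"grip":0.3,"xyz":[0.2,0,-0.2],"rotation":[0,0,0]},{"grip":0.7,"xyz":[0.2,0,-0.2],"rotation":[0,0,0]},{"grip":1,"xyz":[0.2,0,-0.2],"rotation":[0,0,0]},{"grip":1,"xyz":[0.2,0,-0.2],"rotation":[0,0,0]},{"grip":1,"xyz":[0.2,0,-0.2],"rotation":[0,0,0]}]}' 35; python3 -m inch '{"rows":[{"grip":1,"xyz":[0,0,0],"rotation":[0,0,0]},{"grip":1,"xyz":[0,0,0],"rotation":[0,0,0]},{"grip":1,"xyz":[0,0,-3],"rotation":[0,0,0]},{"grip":1,"xyz":[0,0,-8],"rotation":[0,0,0]},{"grip":1,"xyz":[0,0,-8],"rotation":[0,0,0]}]}'
```

```text
time_s: 5.35
eef_pos: [0.4536, -0.3089, 0.0309]
tcp_rot: [[0.908, 0.418, 0.003], [0.418, -0.908, -0.002], [0.002, 0.003, -1.0]]
contact_force: [-0.4, -0.1, 6.6]
grip_width: 0.0197
grip_force: 35.9
time_s: 5.98
eef_pos: [0.4551, -0.3104, 0.1139]
tcp_rot: [[0.908, 0.418, 0.007], [0.419, -0.908, -0.007], [0.004, 0.009, -1.0]]
contact_force: [0.4, -0.0, -1.3]
grip_width: 0.0199
grip_force: 35.0
```

```bash
python3 - <<'E'
from h import *
go([.434,.116,.12],-.205)
E
```

```text
xyz cm [ 15.93 -39.6   -0.93] rot [ 0.4 -0.4 36.5]
```

```bash
python3 -m inch '{"rows":[{"grip":1,"xyz":[2,-5,-0.8],"rotation":[0.4,-0.4,5]},{"grip":1,"xyz":[4,-10,-0.8],"rotation":[0.4,-0.4,10]},{"grip":1,"xyz":[6,-15,-0.8],"rotation":[0.4,-0.4,15]},{"grip":1,"xyz":[8,-20,-0.8],"rotation":[0.4,-0.4,20]},{"grip":1,"xyz":[10,-25,-0.8],"rotation":[0.4,-0.4,25]}]}'; python3 - <<'E'
from h import *
go([.434,.116,.12],-.205)
E
```

```text
time_s: 6.6
eef_pos: [0.4373, -0.0371, 0.1162]
tcp_rot: [[1.0, -0.008, -0.01], [-0.008, -1.0, 0.006], [-0.01, -0.006, -1.0]]
contact_force: [0.1, 0.5, -0.3]
grip_width: 0.0194
grip_force: 35.0
xyz cm [ -0.45 -15.31  -0.29] rot [-0.3  0.6 11.3]
```

```bash
python3 -m inch '{"rows":[{"grip":1,"xyz":[-0.2,-6,-0.2],"rotation":[-0.1,0.1,5]},{"grip":1,"xyz":[-0.4,-12,-0.2],"rotation":[-0.1,0.1,10]},{"grip":1,"xyz":[-0.4,-15.3,-0.2],"rotation":[-0.1,0.1,11.3]},{"grip":1,"xyz":[-0.4,-15.3,-0.2],"rotation":[-0.1,0.1,11.3]},{"grip":1,"xyz":[-0.4,-15.3,-0.2],"rotation":[-0.1,0.1,11.3]}]}'; python3 - <<'E'
from h import *
s=sensors.state(); R=np.array(s["tcp_rot"]); print(s["eef_pos"],R)
for n in("scene","side","wrist"):
    p=snap(n); cv2.imwrite(f"pics/{n}3.png",p["frame"]); print(n)
    for q in("pin","pin_tip","pin_grip","chest","slot","face"): find(p,q,1 if q in("chest","slot","face") else 3)
E
```

```text
time_s: 7.22
eef_pos: [0.4346, 0.1136, 0.1193]
tcp_rot: [[0.98, -0.2, -0.008], [-0.2, -0.98, 0.003], [-0.009, -0.001, -1.0]]
contact_force: [-0.3, -0.4, -1.4]
grip_width: 0.0198
grip_force: 35.0
[0.4346 0.1136 0.1193] [[ 0.9798 -0.2    -0.0084]
 [-0.2    -0.9798  0.0027]
 [-0.0088 -0.001  -1.    ]]
scene
pin 0.7 [0.4304 0.1138 0.0892] [325. 202.]
pin 0.5 [ 0.3756 -0.1888  0.0016] [253. 183.]
pin 0.5 [ 0.2938 -0.2995 -0.0032] [239. 163.]
pin_tip 0.62 [ 0.3216 -0.3492  0.0154] [224. 159.]
pin_tip 0.58 [ 0.3595 -0.377   0.0148] [213. 162.]
pin_tip 0.53 [0.5163 0.0994 0.1129] [311. 212.]
pin_grip 0.61 [ 0.2945 -0.2997  0.0197] [239. 158.]
pin_grip 0.51 [0.4351 0.1141 0.1147] [325. 197.]
pin_grip 0.46 [ 0.3779 -0.1971  0.0259] [251. 178.]
chest 0.56 [ 0.6461  0.0723 -0.0031] [284. 260.]
slot 0.69 [0.5498 0.0944 0.0454] [304. 232.]
face 0.83 [0.5854 0.0857 0.049 ] [297. 238.]
side
pin 0.82 [ 0.3716 -0.1973  0.0038] [247. 289.]
pin 0.58 [0.4338 0.1155 0.0879] [234. 181.]
pin 0.57 [ 0.4136 -0.4014 -0.003 ] [296. 359.]
pin_tip 0.75 [ 0.3549 -0.3808  0.0184] [266. 354.]
pin_tip 0.74 [ 0.4588 -0.1749  0.0268] [278. 266.]
pin_tip 0.72 [0.5167 0.0998 0.1107] [263. 172.]
pin_grip 0.8 [ 0.4189 -0.402   0.0158] [298. 354.]
pin_grip 0.73 [ 0.3766 -0.1927  0.0243] [248. 281.]
pin_grip 0.67 [0.4351 0.1166 0.1126] [234. 174.]
chest 0.74 [ 0.6449  0.0693 -0.0046] [306. 200.]
slot 0.81 [0.5476 0.0906 0.0401] [274. 191.]
face 0.65 [0.5814 0.0819 0.0474] [286. 188.]
wrist
pin 0.63 [0.433  0.1149 0.0934] [280. 284.]
pin_tip 0.61 [0.5144 0.1001 0.1133] [274.  90.]
pin_tip 0.27 [0.4334 0.1168 0.0907] [276. 282.]
pin_grip 0.84 [0.4375 0.1151 0.1108] [277. 297.]
slot 0.78 [0.5476 0.0896 0.0459] [284.   8.]
```

View pics/wrist3.png

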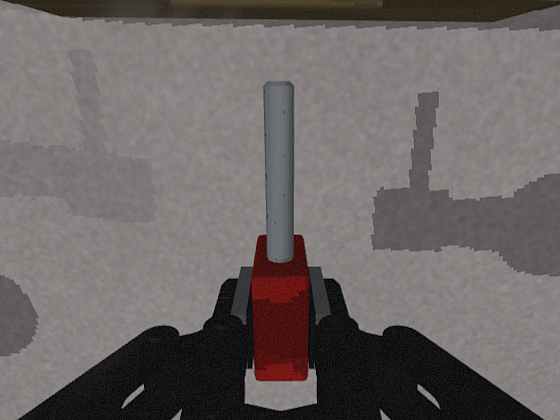

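```bash
cat >> h.py <<'E'
psi=-.215; SL=np.array([.5492,.0924,0])
u=np.array([np.cos(psi),np.sin(psi),0]); vv=np.array([-np.sin(psi),np.cos(psi),0])
OFF=np.array([.0825,-.003,.0065])
def cf(X): d=np.array(X)-SL; return np.array([d@u-.1,d@vv,X[2]])*1000
def tip():
    s=sensors.state(); R=np.array(s["tcp_rot"]); return cf(np.array(s["eef_pos"])+R@OFF), s
def st():
    t,s=tip(); f=np.array(s["contact_force"]); print("tip chest mm",t.round(1),"F x,y,z",np.array([f@u,f@vv,f[2]]).round(1),"t",s["time_s"],"w",s["grip_width"])
def gt(x,y,z):
    T=SL+u*(x+100)/1000+vv*y/1000+[0,0,z/1000]; go(T-Rdown(psi)@OFF,psi)
E
python3 - <<'E'
from h import *
st(); gt(-120,-35,50)
E
```

```text
tip chest mm [-133.5    1.   113. ] F x,y,z [-0.6 -0.3 -0.8] t 8.275 w 0.019090884914029604
xyz cm [1.34 3.52 6.34] rot [-0.1  0.4  0.8]
```

```bash
python3 -m inch '{"rows":[{"grip":1,"xyz":[0.4,1.8,3],"rotation":[-0.1,0.4,0.8]},{"grip":1,"xyz":[0.4,3.5,6.3],"rotation":[-0.1,0.4,0.8]},{"grip":1,"xyz":[1.3,3.5,6.3],"rotation":[-0.1,0.4,0.8]},{"grip":1,"xyz":[1.3,3.5,6.3],"rotation":[-0.1,0.4,0.8]}]}'; python3 - <<'E'
from h import *
for n in("scene","side"):
    p=snap(n); cv2.imwrite(f"pics/{n}4.png",p["frame"])
    for q in("pin_tip","slot","chest"):
        for r in pinpoint(p,q)[:6]:
            X=w(p,r["location"]); 
            if abs(X[0]-.52)<.2 and X[1]>0: print(n,q,round(r["score"],2),cf(X).round(1),X)
a=cv2.imread("pics/scene4.png")[190:290,240:380]; b=cv2.imread("pics/side4.png")[150:250,210:350]
cv2.imwrite("pics/c4.png",cv2.resize(np.vstack([a,b]),None,fx=3,fy=3,interpolation=cv2.INTER_CUBIC))
st(); gt(-88,-35,50)
E
```

```text
time_s: 8.78
eef_pos: [0.4429, 0.0774, 0.0581]
tcp_rot: [[0.977, -0.215, 0.003], [-0.215, -0.977, 0.0], [0.003, -0.001, -1.0]]
contact_force: [-0.5, -0.4, -1.1]
grip_width: 0.0196
grip_force: 35.0
scene pin_tip 0.51 [-118.   -37.2   50.8] [0.5237 0.0599 0.0508]
scene slot 0.87 [-98.5   0.8  45.7] [0.5509 0.0928 0.0457]
scene slot 0.41 [-203.2  -35.7   51.1] [0.4407 0.0795 0.0511]
scene slot 0.3 [-205.6  -37.2   27.9] [0.4381 0.0785 0.0279]
scene chest 0.39 [ 35.5 -57.6  68.6] [0.6692 0.0072 0.0686]
scene chest 0.35 [-202.8  -36.5   25.4] [0.441  0.0786 0.0254]
side pin_tip 0.75 [-119.6  -34.4   52.1] [0.5227 0.063  0.0521]
side slot 0.71 [-102.     2.7   43.1] [0.5478 0.0955 0.0431]
side chest 0.65 [ 0.1 -1.3 -2.4] [ 0.6467  0.0698 -0.0024]
tip chest mm [-120.2  -34.6   50.9] F x,y,z [-0.2 -0.2 -1.6] t 9.175 w 0.01935017730132576
xyz cm [3.22 0.04 0.09] rot [-0. -0. -0.]
```

View pics/c4.png

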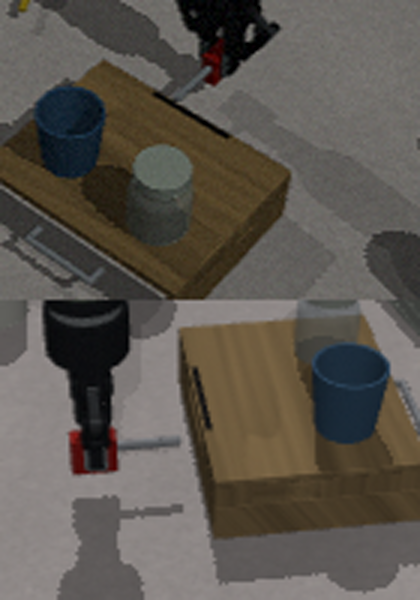

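```bash
python3 - <<'E'
from h import *
for n,ends in(("scene",((291.7,221.7),(316,235))),("side",((280,192.7),(275,172.7)))):
    p=snap(n)
    for e in ends:
        print(n,cf(plane(p,*e,.068)).round(1))
    g=p["frame"].max(2); y0,y1,x0,x1=(215,245,285,325) if n=="scene" else (168,198,270,286)
    m=np.zeros(g.shape,np.uint8); m[y0:y1,x0:x1]=g[y0:y1,x0:x1]<40
    pts=np.argwhere(m)[:,::-1]; P=np.array([cf(plane(p,*q,.068)) for q in pts]); 
    k=abs(P[:,0]+100)<8; P=P[k]; print(len(P),P.min(0),P.max(0),P.mean(0), "slope deg",np.degrees(np.arctan(np.polyfit(P[:,1],P[:,0],1)[0])))
E
```

```text
scene [-93.4 -44.5  68. ]
scene [-97.8  49.1  68. ]
48 [-99.2484 -48.0865  68.    ] [-92.9547  46.6677  68.    ] [-95.9822   0.6919  68.    ] slope deg -0.24486324664492715
side [-91.3 -46.1  68. ]
side [-92.  51.  68.]
21 [-95.0269 -42.6234  68.    ] [-92.0753  49.5037  68.    ] [-93.4797   3.9364  68.    ] slope deg 0.09631780161153287
```

```bash
python3 -m inch '{"rows":[{"grip":1,"xyz":[0.8,-0.1,0.1],"rotation":[0,0,0]},{"grip":1,"xyz":[1.5,-0.1,0.1],"rotation":[0,0,0]},{"grip":1,"xyz":[2.0,-0.1,0.1],"rotation":[0,0,0]},{"grip":1,"xyz":[2.5,-0.1,0.1],"rotation":[0,0,0]}]}'; python3 -c "
from h import *
st()"; python3 -m inch '{"rows":[{"grip":1,"xyz":[0.3,0,0],"rotation":[0,0,0]},{"grip":1,"xyz":[0.6,0,0],"rotation":[0,0,0]},{"grip":1,"xyz":[0.9,0,0],"rotation":[0,0,0]},{"grip":1,"xyz":[1.2,0,0],"rotation":[0,0,0]}]}'; python3 -c "
from h import *
st()"
```

```text
time_s: 9.78
eef_pos: [0.4657, 0.0728, 0.0558]
tcp_rot: [[0.977, -0.214, -0.0], [-0.214, -0.977, 0.0], [-0.0, -0.0, -1.0]]
contact_force: [-0.3, -0.1, -0.9]
grip_width: 0.0194
grip_force: 35.0
tip chest mm [-94.9 -34.   49.3] F x,y,z [-0.3 -0.1 -0.9] t 9.775 w 0.019410249268629907
time_s: 10.28
eef_pos: [0.4771, 0.0704, 0.0559]
tcp_rot: [[0.977, -0.214, -0.0], [-0.214, -0.977, 0.0], [-0.0, -0.0, -1.0]]
contact_force: [-0.4, 0.4, -1.7]
grip_width: 0.0193
grip_force: 35.0
tip chest mm [-83.3 -34.   49.3] F x,y,z [-0.5  0.3 -1.7] t 10.275 w 0.019281067619374308
```

```bash
python3 -m inch '{"rows":[{"grip":1,"xyz":[0.1,0,0.1],"rotation":[0,0,0]},{"grip":1,"xyz":[0.2,0,0.2],"rotation":[0,0,0]},{"grip":1,"xyz":[0.3,0,0.25],"rotation":[0,0,0]},{"grip":1,"xyz":[0.4,0,0.3],"rotation":[0,0,0]}]}' >/dev/null; python3 -c "
from h import *
st()"; python3 -m inch '{"rows":[{"grip":1,"xyz":[0,0,0.05],"rotation":[0,0,0]},{"grip":1,"xyz":[0,0,0.1],"rotation":[0,0,0]}]}'>/dev/null; python3 -c "
from h import *
st()"
```

```text
tip chest mm [-79.4 -34.   46.3] F x,y,z [-0.3  0.3 -0.5] t 10.775 w 0.019378970734817525
tip chest mm [-79.3 -34.   45.4] F x,y,z [-0.5 -0.3  0.6] t 11.025 w 0.019526112930294878
```

```bash
for i in 1 2 3; do python3 -m inch '{"rows":[{"grip":1,"xyz":[0,0,0.05],"rotation":[0,0,0]},{"grip":1,"xyz":[0,0,0.1],"rotation":[0,0,0]}]}'>/dev/null; python3 -c "
from h import *
st()"; done
```

```text
tip chest mm [-79.2 -33.9  44.9] F x,y,z [-3.1  0.1  5.5] t 11.275 w 0.019713264191359832
tip chest mm [-79.2 -33.6  44. ] F x,y,z [-3.9  0.3  6.1] t 11.525 w 0.019508840866831873
tip chest mm [-79.2 -33.6  43. ] F x,y,z [-3.8  1.4  6.9] t 11.775 w 0.019304028763316716
```

```bash
python3 -m inch '{"rows":[{"grip":1,"xyz":[0,0,-0.1],"rotation":[0,0,0]},{"grip":1,"xyz":[0,0,-0.15],"rotation":[0,0,0]},{"grip":1,"xyz":[0.3,0,-0.15],"rotation":[0,0,0]},{"grip":1,"xyz":[0.6,0,-0.15],"rotation":[0,0,0]},{"grip":1,"xyz":[0.8,0,-0.15],"rotation":[0,0,0]}]}'>/dev/null; python3 -c "
from h import *
st()"; for i in 1 2 3; do python3 -m inch '{"rows":[{"grip":1,"xyz":[0.1,0,0],"rotation":[0,0,0]},{"grip":1,"xyz":[0.15,0,0],"rotation":[0,0,0]}]}'>/dev/null; python3 -c "
from h import *
st()"; done
```

```text
tip chest mm [-71.  -34.1  43.8] F x,y,z [-1.   0.5  1. ] t 12.4 w 0.019348712918713363
tip chest mm [-69.9 -34.   43.8] F x,y,z [-1.6 -0.1  0.7] t 12.65 w 0.019680387107635297
tip chest mm [-68.3 -34.   43.8] F x,y,z [-1.  -0.2 -0.6] t 12.9 w 0.019644501738418127
tip chest mm [-66.8 -34.   43.9] F x,y,z [-0.4 -0.2  0.7] t 13.15 w 0.01950321227693329
```

```bash
for i in 1 2 3; do python3 -m inch '{"rows":[{"grip":1,"xyz":[0.05,0,0],"rotation":[0,0,0]},{"grip":1,"xyz":[0.1,0,0],"rotation":[0,0,0]}]}'>/dev/null; python3 -c "
from h import *
st()"; done
```

```text
tip chest mm [-65.9 -34.   43.9] F x,y,z [-1.2  0.1  1.4] t 13.4 w 0.01963658417241278
tip chest mm [-65.2 -34.   43.8] F x,y,z [-2.9  0.3  2. ] t 13.65 w 0.01952802738672227
tip chest mm [-65.1 -34.   43.5] F x,y,z [-7.3 -1.1  5.9] t 13.9 w 0.019603270695020505
```

```bash
for i in 1 2; do python3 -m inch '{"rows":[{"grip":1,"xyz":[0,-0.1,-0.02],"rotation":[0,0,0]},{"grip":1,"xyz":[0,-0.2,-0.04],"rotation":[0,0,0]},{"grip":1,"xyz":[0,-0.3,-0.04],"rotation":[0,0,0]},{"grip":1,"xyz":[0,-0.4,-0.04],"rotation":[0,0,0]}]}'>/dev/null; python3 -c "
from h import *
st()"; done
```

```text
tip chest mm [-65.1 -31.7  43.6] F x,y,z [-5.8 -6.6  4.1] t 14.4 w 0.019512098984985255
tip chest mm [-65.1 -27.2  43.7] F x,y,z [-3.8 -4.7  1.6] t 14.9 w 0.01929051229459529
```

```bash
for i in 1 2; do python3 -m inch '{"rows":[{"grip":1,"xyz":[0.03,-0.1,-0.01],"rotation":[0,0,0]},{"grip":1,"xyz":[0.03,-0.2,-0.02],"rotation":[0,0,0]},{"grip":1,"xyz":[0.03,-0.3,-0.02],"rotation":[0,0,0]},{"grip":1,"xyz":[0.03,-0.4,-0.02],"rotation":[0,0,0]}]}'>/dev/null; python3 -c "
from h import *
st()"; done
```

```text
tip chest mm [-65.1 -23.3  43.7] F x,y,z [-4.2 -4.   1.2] t 15.4 w 0.019801949342120262
tip chest mm [-65.1 -19.4  43.7] F x,y,z [-4.  -4.   2.2] t 15.9 w 0.01962443289473442
```

```bash
for i in 1 2 3; do python3 -m inch '{"rows":[{"grip":1,"xyz":[0.03,-0.1,-0.01],"rotation":[0,0,0]},{"grip":1,"xyz":[0.03,-0.2,-0.01],"rotation":[0,0,0]},{"grip":1,"xyz":[0.03,-0.3,-0.01],"rotation":[0,0,0]},{"grip":1,"xyz":[0.03,-0.4,-0.01],"rotation":[0,0,0]}]}'>/dev/null; python3 -c "
from h import *
st()"; done
```

```text
tip chest mm [-65.1 -15.6  43.7] F x,y,z [-4.4 -5.2  1.4] t 16.4 w 0.019639070821691116
tip chest mm [-65.1 -11.9  43.6] F x,y,z [-5.2 -5.6  3.6] t 16.9 w 0.0198074484221249
tip chest mm [-65.1  -8.1  43.5] F x,y,z [-6.  -5.1  3.2] t 17.4 w 0.019684317047779003
```

```bash
for i in 1 2 3 4; do python3 -m inch '{"rows":[{"grip":1,"xyz":[0.01,-0.1,-0.02],"rotation":[0,0,0]},{"grip":1,"xyz":[0.01,-0.2,-0.02],"rotation":[0,0,0]},{"grip":1,"xyz":[0.01,-0.3,-0.02],"rotation":[0,0,0]},{"grip":1,"xyz":[0.01,-0.4,-0.02],"rotation":[0,0,0]}]}'>/dev/null; python3 -c "
from h import *
st()"; done
```

```text
tip chest mm [-65.1  -3.9  43.6] F x,y,z [-6.4 -5.7  3. ] t 17.9 w 0.01985727005453683
tip chest mm [-65.1   0.1  43.7] F x,y,z [-5.7 -5.2  1.7] t 18.4 w 0.019561568692792512
tip chest mm [-65.    4.5  43.7] F x,y,z [-5.  -3.8  0.6] t 18.9 w 0.019383935741406597
tip chest mm [-60.8  10.4  46.8] F x,y,z [ 0.2 -0.2 -0.3] t 19.4 w 0.01943382470042601
```

```bash
for i in 1 2 3; do python3 -m inch '{"rows":[{"grip":1,"xyz":[0.1,0,0],"rotation":[0,0,0]},{"grip":1,"xyz":[0.15,0,0],"rotation":[0,0,0]}]}'>/dev/null; python3 -c "
from h import *
st()"; done
```

```text
tip chest mm [-60.   10.1  46.4] F x,y,z [-0.2 -0.1 -2. ] t 19.65 w 0.019535263841233694
tip chest mm [-58.8  10.   46.2] F x,y,z [ 0.5 -1.3 -1. ] t 19.9 w 0.019324448087552994
tip chest mm [-57.3  10.   46.2] F x,y,z [-0.2 -0.1 -0.8] t 20.15 w 0.019726394342182315
```

```bash
for i in 1 2 3; do python3 -m inch '{"rows":[{"grip":1,"xyz":[0.15,0,0],"rotation":[0,0,0]},{"grip":1,"xyz":[0.3,0,0],"rotation":[0,0,0]},{"grip":1,"xyz":[0.4,0,0],"rotation":[0,0,0]}]}'>/dev/null; python3 -c "
from h import *
st()"; done
```

```text
tip chest mm [-53.3  10.   46.2] F x,y,z [ 0.1  0.9 -0.9] t 20.525 w 0.01929497701040936
tip chest mm [-49.3  10.   46.2] F x,y,z [-0.   0.5 -0.3] t 20.9 w 0.019527783351214408
tip chest mm [-45.3  10.   46.2] F x,y,z [ 0.2 -0.6 -0.7] t 21.275 w 0.01949813451059632
```

```bash
for i in 1 2 3 4; do python3 -m inch '{"rows":[{"grip":1,"xyz":[0.1,0,0],"rotation":[0,0,0]},{"grip":1,"xyz":[0.2,0,0],"rotation":[0,0,0]}]}'>/dev/null; python3 -c "
from h import *
st()"; done; python3 - <<'E'
from h import *
for n in("scene","side","wrist"):
    p=snap(n); cv2.imwrite(f"pics/{n}5.png",p["frame"])
    for q in("pin_tip","pin","pin_grip"):
        for r in pinpoint(p,q)[:6]:
            X=w(p,r["location"])
            if abs(X[0]-.52)<.2 and X[1]>0: print(n,q,round(r["score"],2),cf(X).round(1))
E
```

```text
tip chest mm [-43.4  10.   46.1] F x,y,z [-0.  -0.7 -0.7] t 21.525 w 0.019277429947799296
tip chest mm [-41.3  10.   46.2] F x,y,z [-0.4  0.3 -1.9] t 21.775 w 0.019690202102335456
tip chest mm [-39.4  10.   46.2] F x,y,z [ 0.1  0.6 -1.6] t 22.025 w 0.019455514385474403
tip chest mm [-38.6   9.9  45.6] F x,y,z [-5.5 -0.3  1.9] t 22.275 w 0.019843590323124504
scene pin 0.45 [-122.7    7.6   19. ]
scene pin_grip 0.52 [-123.4    6.6   46.2]
side pin_tip 0.26 [-123.     4.6   47.3]
side pin 0.65 [-121.8    7.8   23.2]
side pin_grip 0.54 [-125.5    5.3   46.6]
wrist pin 0.93 [-122.6    5.4   23.1]
wrist pin 0.29 [-100.3   -1.3   44.8]
wrist pin_grip 0.86 [-122.2    8.8   42.1]
```

View pics/wrist5.png

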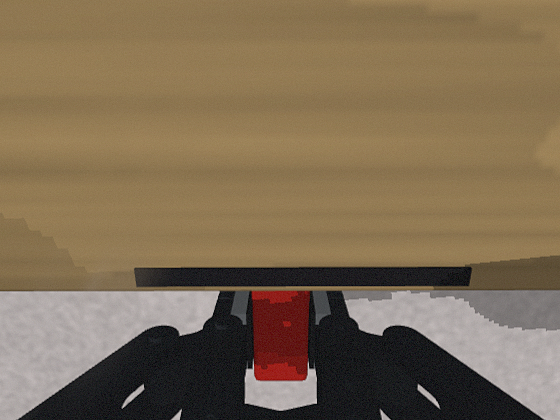

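```bash
python3 -m inch '{"rows":[{"grip":0.5,"xyz":[-0.03,0,0],"rotation":[0,0,0]},{"grip":0,"xyz":[-0.03,0,0],"rotation":[0,0,0]},{"grip":-0.3,"xyz":[-0.03,0,0],"rotation":[0,0,0]},{"grip":-0.3,"xyz":[-0.03,0,0],"rotation":[0,0,0]},{"grip":-0.3,"xyz":[-0.03,0,0],"rotation":[0,0,0]}]}'; python3 -m inch '{"rows":[{"grip":-0.3,"xyz":[-0.03,0,0],"rotation":[0,0,0]},{"grip":-0.3,"xyz":[0,0,-2],"rotation":[0,0,0]},{"grip":-0.3,"xyz":[0,0,-5],"rotation":[0,0,0]},{"grip":-0.3,"xyz":[-2,0,-10],"rotation":[0,0,0]},{"grip":-0.3,"xyz":[-4,0,-12],"rotation":[0,0,0]}]}'; python3 - <<'E'
from h import *
for n in("scene","side","wrist"):
    p=snap(n); cv2.imwrite(f"pics/{n}6.png",p["frame"])
    for q in("pin","pin_grip"):
        for r in pinpoint(p,q)[:6]:
            X=w(p,r["location"])
            if abs(X[0]-.52)<.2 and X[1]>0: print(n,q,round(r["score"],2),cf(X).round(1))
E
```

```text
time_s: 23.5
eef_pos: [0.5311, 0.1036, 0.0527]
tcp_rot: [[0.977, -0.214, 0.0], [-0.214, -0.977, 0.0], [0.0, -0.0, -1.0]]
contact_force: [0.3, 0.3, 0.1]
grip_width: 0.0552
grip_force: 0.0
time_s: 24.12
eef_pos: [0.4935, 0.1123, 0.176]
tcp_rot: [[0.977, -0.214, 0.005], [-0.214, -0.977, 0.001], [0.005, -0.002, -1.0]]
contact_force: [0.1, 0.0, 1.1]
grip_width: 0.0558
grip_force: 0.0
scene pin 0.54 [-124.8    7.8   17.4]
scene pin_grip 0.63 [-121.5    8.3   42.4]
side pin 0.74 [-123.1    6.2   17.1]
side pin 0.46 [-129.4  368.8   -1.3]
side pin_grip 0.55 [-126.4    7.9   43.9]
wrist pin 0.61 [-121.3    7.7   20.9]
wrist pin 0.36 [-102.7   -3.8   42.9]
wrist pin_grip 0.71 [-123.     7.1   40. ]
```

View pics/wrist6.png

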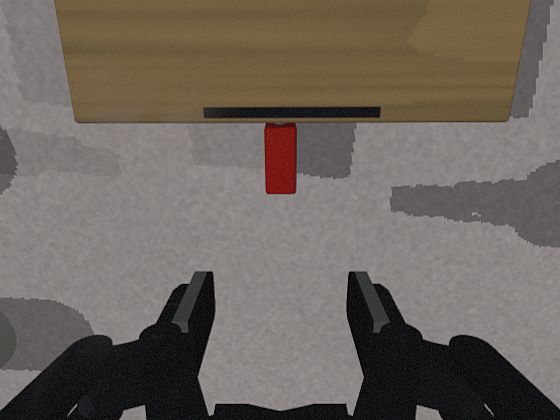

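The handle at (281,158) sits against the chest's back edge at row 123. The pin is drooping slightly, the gripper is clear of it, and nothing else has moved.

```bash
python3 -m inch '{"rows":[{"grip":-0.3,"xyz":[0,0,0],"rotation":[0,0,0]},{"grip":-0.3,"xyz":[0,0,0],"rotation":[0,0,0]},{"grip":-0.3,"xyz":[0,0,0],"rotation":[0,0,0]}]}' >/dev/null; python3 -c "
from h import *
print(workorder.finish_job())"
```

```text
the job is handed in; nothing more can be done
None
```

The chest is locked and the job handed in, with no verdict returned: the pin is in the hole (about 10 mm left of the slot's centre), handle against the chest, gripper released and clear, and no force reading during insertion was above about 10 N.

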